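# Hang the bench caddy on its slotted upright and lock it

## Task

Pick up the white two-bay caddy from the bench and hang it on the aluminium slotted upright: pass both claws through the slots, hook them down behind the strip and press the caddy down until it snaps through the roller catch and is fully home, then let go. The slotted strip is clamped at a slightly different height every time, so feel for it, and do not force it: pushing with more than about 25 N bends the claws. Leave the other things on the bench where they are.

Things in the scene. Friction and masses are not known exactly. Their poses are not given: they have to be found in the camera images.
- caddy_grip (a point): Grip point of the loose white steel caddy, mid-thickness of its central rib: 66 mm above its underside, 58 mm in front of its flat back face. Axes: x towards the claws, y across, z up. Rib 12 mm thick (y), level top edge 19 mm above this point, running from the back plate to 95 mm before the back face. Tray 118 long, 90 wide, rim 18 (side walls 50 high within 30 mm of the back). 0.18 to 0.37 kg.
- caddy_claws (a point): Caddy's back face, midway between its claws, at the height of the claws' lower tips (57 mm above underside). Axes as caddy_grip. Two steel claws 6 mm wide at y = +-32 mm: neck 8 mm high from 15 to 23 mm above this point, sticking out 10.5 mm, and a tongue hanging 15 mm below it, 6.5 mm behind the back face. Back plate 4 thick, 90 wide, top 35 mm above this point.
- caddy_head (a point): Centre of the caddy's round steel head, 8 mm diameter, 10 mm long along x, 18 mm above the underside and 8 mm in front of the back face, on a 4 mm stem in an arch (58 wide, 44 high) at the foot of the back plate.
- upright: Slotted upright fixed to the bench: steel foot plate 110 x 140 x 12 mm (30 mm of it before the face), two posts 214 mm high, and on their front an aluminium strip 104 wide, 4 thick, top about 215 mm high. Origin: on the bench, middle of the strip's front face. Axes: face in plane x = 0, looking to -x; y along the face; z up. The strip is clamped by hand: all its heights are off by up to 10 mm up or down.
- slots_nominal (a point): On the face, midway between the two slots, at the nominal height of their lower edges (157 mm); the true ones are up to 10 mm higher or lower. Axes as upright. Slots 11 mm wide, 48 mm high, right through, at y = +-32 mm. Claws pass when their lower tips are 0 to 25 mm above the true lower edges. Home (hard stop): necks rest on these edges, back face flat on the strip, caddy_claws 15 mm below.
- catch_nominal (a point): Nominal midpoint between two sprung white rollers (8 mm diameter, along x, 12 mm between centres) in a grey catch 44 mm wide, reaching 14 mm before the face; also up to 10 mm off in height. The caddy's head meets the rollers about 8 mm above home, needs 7 to 16 N downward, pushed close to the back plate, to pass, then snaps down and is held, 3 mm below the rollers.
- seat_switch (a joint): Small sprung pin in the floor of the roller catch, pushed down by the caddy's round head: 0 when free, 0.0045 to 0.0055 (m) when the caddy is fully home, grows as it is pushed down (under 2 N).
- tip_box: Closed box of pipette tips, 122 x 82 x 60 mm tall; a bystander. Origin at the centre of its underside.
- tube_rack: White rack block with twelve holes, 100 x 190 x 45 mm tall; a bystander. Origin at the centre of its underside.
- reagent: Brown reagent bottle, 64 mm across, 130 mm tall; a bystander. Origin at the centre of its underside.
- jar: Small white jar, 52 mm across, 60 mm tall; a bystander. Origin at the centre of its underside.
- beaker: Glass beaker, 70 mm across, 85 mm tall; a bystander. Origin at the centre of its underside.
- scoop: Steel lab spatula, 180 mm long, lying flat; a bystander. Origin at the centre of its underside.
- timer: Flat white bench timer, 65 x 65 x 22 mm; a bystander. Origin at the centre of its underside.
Mind the look-alikes: they are no part of the job. Of the things that look like the part that bears caddy_grip, the middle-sized one is meant. Several things have the shape of the upright; the one meant has the colours described above.

How it is judged (in metres and radians):
At the end, for the whole second after the job is handed in: Caddy home and locked on the upright: seat switch in by more than 3 mm, caddy_claws 3 mm behind to 5 mm before the strip's face, within 5 mm of its middle line, 129 to 155 mm above the bench; upright within 0.07 rad, square to the strip within 0.08 rad; released (value of joint seat_switch above 0.003 m and x of caddy_claws in the frame of upright between -0.005 and 0.003 m and y of caddy_claws in the frame of upright between -0.005 and 0.005 m and z of caddy_claws in the frame of upright between 0.129 and 0.155 m and angle between caddy_grip's own z axis and vertical below 0.07 rad and angle between the x axis of caddy_grip and the x axis of upright, either way round below 0.08 rad); the robot touches nothing.
It fails at once if the caddy is forced against the upright (over 80 N summed over all their contacts, sprung rollers included: some 30 N of push) (contact force between caddy and strip above 80 N or contact force between caddy and upright above 80 N).
It fails at once if another thing on the bench is pushed aside by more than 30 mm (distance of any of tip_box, tube_rack, reagent, jar, beaker, scoop, timer from where it was at the start of the episode above 0.03 m).
It also fails if it takes over 48 s, if anything falls off the work surface, if the arm or the gripper's body presses on something with over 40 N, if the wrist force passes 120 N, or if a joint passes its speed limit or range.

## Robot

A 6-joint arm with a two-finger parallel gripper is mounted at the origin on the work surface. World frame = base frame: x ahead of the robot, y to its left, z up, the work surface at z = 0. Lengths are in mm, angles in rad, forces in N, time in s.
With the tool pointing down it reaches from about 350 to 975 mm from the base axis. Payload 7.1 kg.
Tool frame: the origin (TCP) lies midway between the tips of the shut fingers; the grasp point (between the pads) lies 19 mm behind it; z points along the fingers, y is the line along which they close (so a half turn about z gives the same grasp; the last joint's range is limited). The gripper opens to 88 mm and grips with 3 to 60 N. Pads are 20 mm wide; open, the fingers measure 115 mm over their backs; the gripper's body (75 mm by 178 mm) begins 61 mm behind the grasp point.
Start: joints at [-1.331, 0.423, 1.63, -0, 1.089, -0.019], TCP at [159.969, -604.164, 222.675] pointing down, gripper open.
Joint ranges: [-3, 3], [-0.9, 2.11], [0.09, 2.58], [-1.31, 4.45], [0.11, 2.69], [-2.54, 2.54]. Speed limits (rad/s): [2.39, 2.39, 3.01, 3.14, 3.14, 3.14].

## Interface

Orientations are given as a rotation vector (axis times angle).
In Python, from workcell import ctrl gives the robot as it stands. The module is installed in compiled form; this text tells all that it offers.
- The arm moves only by the tool servo_tool, never from a script. Its argument "increments" is a list of rows, each a list of 7 numbers: the shift along the world's x, y, z in cm, then the turn, a rotation vector about the world's x, y, z in degrees, then the opening, from -1 (shut) to 1 (fully open). A call has 1 to 20 rows; each row is the pose to reach, as a shift and turn from the pose commanded when the call began; what a row does not reach only later rows make up. A row lasts 1/12 s, in which the tool goes at most 41.7 mm and 7.16 degrees, less where a joint would pass 70% of its speed; a pose out of reach is approached as far as the arm can. A call with a gripper value outside its range is refused whole. The fingers move at their own pace and stop on an object; the grip force is fixed at half the most. Time passes only in rows, so rows that repeat a pose let the fingers close. It gives the time, the measured TCP pose, the force, the opening and the grip force at its end, in the units of the state.
- ctrl.get_obs(): the state, without advancing time (a new reading comes with each control period).
- ctrl.get_image(name): name is "scene" or "top" or "wrist"; returns a dict with "image" (400x640x3 uint8, red, green, blue), "fx", "fy", "cx", "cy" (pixels), "k1" (the pictures are not rectified: a ray, as slopes to the right and down, at radius r is drawn at 1 + k1 r^2 times it, then the intrinsics apply), "extrinsics" (4x4, takes a point from camera to world coordinates); the wrist camera has in their place "tool_from_camera" (4x4, takes a point from camera to tool coordinates, whose origin is the TCP and whose axes are the flange's). Camera axes: x right, y up, looking along -z (the intrinsics and any distortion apply to the point x, -y, -z); pixel columns grow to the right and rows downward; lengths in mm; the calibration is good to about 2 mm. A picture is of the moment at which its call begins: read the wrist's pose just before it. There is no depth.
- ctrl.close_job(): hands the job in; it is judged then, once.
The state is a dict: "t": time; "qpos": joint angles; "qvel": joint speeds; "joint_torque": joint torques, N m; "ee_pos": TCP position; "orientation": TCP orientation; "ft_force": force on the tool from outside, world axes, zero at the start; "moment": the same for the moment, N m; "width": finger opening in mm; "grasp_force": force on a finger pad.
Only numpy, scipy, OpenCV 4.12 (cv2) and the standard library are available. Lean on these libraries where they do the work, as an engineer would, in place of code of your own. Each camera call takes 0.05 s, during which the arm holds its last target. There are 200 camera calls.

## Working session

There is one attempt and no reset: what is moved stays moved. The work goes in short steps, Python scripts to look and compute and a tool call to move; the robot and the scene stay as the last step left them, time stands still between calls to the robot, and variables do not carry over. Pictures are saved under pics/ and viewed, at most 10 in all, crops included, and the job is handed in when it is done.

Besides the shell and the picture viewer there is one more tool, called after "Request:" by a JSON object that holds its "method" and its "body". servo_tool: Moves the arm, as the interface text tells. Its arguments: {"type":"object","properties":{"increments":{"type":"array","items":{"type":"array","items":{"type":"number"}}}},"required":["increments"]}

```bash
mkdir -p pics
cat > h.py <<'E'
import numpy as np, cv2, json
from scipy.spatial.transform import Rotation as R
from workcell import ctrl
def shot(name,fn):
    o=ctrl.get_obs(); d=ctrl.get_image(name)
    im=d.pop("image"); cv2.imwrite(f"pics/{fn}.png",im[:,:,::-1])
    if "extrinsics" in d: T=np.array(d["extrinsics"])
    else:
        W=np.eye(4); W[:3,:3]=R.from_rotvec(o["orientation"]).as_matrix(); W[:3,3]=o["ee_pos"]
        T=W@np.array(d["tool_from_camera"])
    c=dict(T=T.tolist(),**{k:float(d[k]) for k in("fx","fy","cx","cy","k1")})
    json.dump(c,open(f"pics/{fn}.json","w")); return o
def cam(fn): return json.load(open(f"pics/{fn}.json"))
def pix2z(c,u,v,z):
    K=np.array([[c["fx"],0,c["cx"]],[0,c["fy"],c["cy"]],[0,0,1]])
    p=cv2.undistortPoints(np.array([[[u,v]]],float),K,np.array([c["k1"],0,0,0,0.]),)[0,0]
    T=np.array(c["T"]); r=T[:3,:3]@[p[0],-p[1],-1]; return T[:3,3]+r*(z-T[2,3])/r[2]
def proj(c,P):
    T=np.array(c["T"]); q=(np.asarray(P,float).reshape(-1,3)-T[:3,3])@T[:3,:3]
    x=q[:,0]/-q[:,2]; y=-q[:,1]/-q[:,2]; s=1+c["k1"]*(x*x+y*y)
    return np.c_[c["fx"]*x*s+c["cx"],c["fy"]*y*s+c["cy"]]
E
python3 - <<'E'
from h import *
for n in("scene","top"):
    o=shot(n,n+"0"); c=cam(n+"0"); print(n,np.round(np.array(c["T"]),2).tolist(),c["fx"],c["k1"])
print(o)
E
```

```text
scene [[0.23, -0.71, 0.66, 1363.87], [0.97, 0.17, -0.16, -195.49], [0.0, 0.68, 0.73, 994.79], [0.0, 0.0, 0.0, 1.0]] 403.57943617136925 0.027460397623492647
top [[0.0, 0.98, -0.19, 346.28], [-1.0, 0.01, 0.03, -0.52], [0.03, 0.19, 0.98, 1162.39], [0.0, 0.0, 0.0, 1.0]] 367.90192970728623 -0.05042079703176365
{'t': 0.05, 'qpos': array([-1.33096798e+00,  4.23796720e-01,  1.63067322e+00,  3.57136612e-06,
        1.08857240e+00, -1.90332824e-02]), 'qvel': array([-0.0001039 , -0.00147349, -0.00129011, -0.00160194, -0.00156052,
        0.00060385]), 'joint_torque': array([ 1.82925705e-04, -5.46086133e+01, -2.74613643e+01,  6.46363618e-02,
        1.87192066e-02, -3.60831791e-05]), 'ee_pos': array([ 159.86581553, -603.65309966,  221.93582614]), 'orientation': array([-3.11388604e+00, -4.05295951e-01,  2.45830511e-04]), 'ft_force': array([-0.76172454, -0.08115261, -0.50371353]), 'moment': array([-0.06696221, -0.02741763,  0.05112481]), 'grasp_force': 0.0, 'width': 87.66788181137647}
```

View pics/scene0.png

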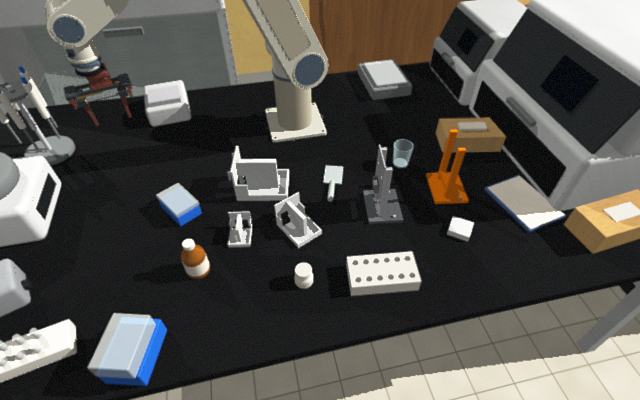

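View pics/top0.png

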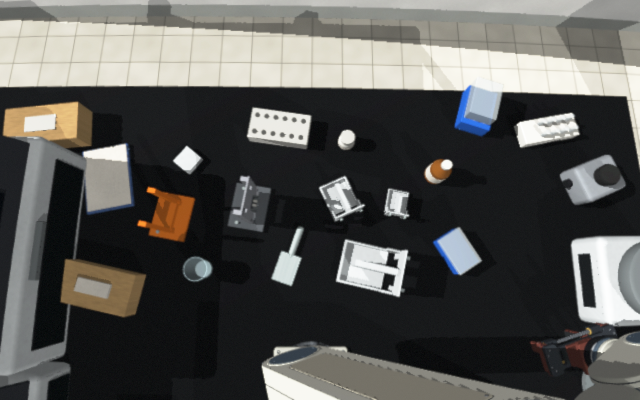

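The scene shows three caddies: the middle-sized one at about (297,220) in the scene view and (341,198) in the top view. The grey upright is at (383,190) scene and (248,205) top. I'll enlarge both.

Run:
```python
from h import *
a=cv2.imread("pics/scene0.png")[125:265,265:425]; b=cv2.imread("pics/top0.png")[160:240,220:380]
A=cv2.resize(a,(640,560),interpolation=cv2.INTER_CUBIC); B=cv2.resize(b,(800,400),interpolation=cv2.INTER_CUBIC)
cv2.imwrite("pics/ca.png",A);cv2.imwrite("pics/cb.png",B)
c=cam("top0")
for u,v in((341,198),(240,205)):print(pix2z(c,u,v,0),pix2z(c,u,v,85))
```

```text
[559.43731688 -94.69076949   0.        ] [543.84993081 -87.80433372  85.        ]
[534.38751281 227.87398792   0.        ] [520.63190139 211.17277629  85.        ]
```

View pics/ca.png

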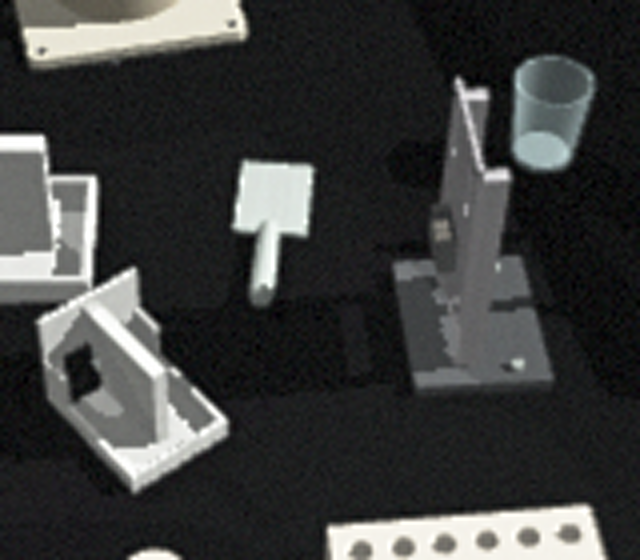

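View pics/cb.png

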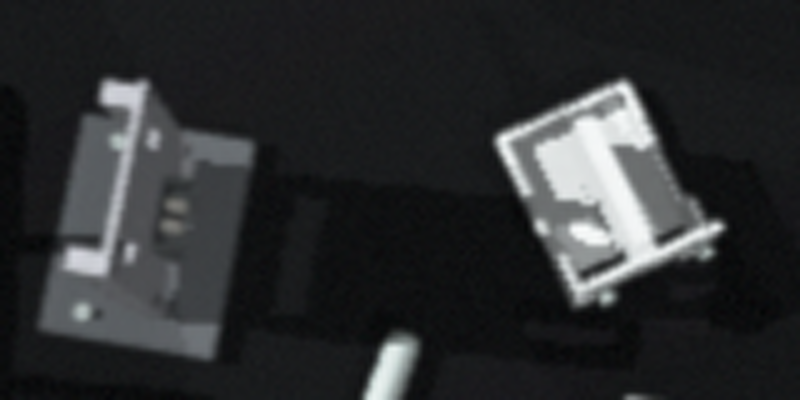

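Run:
```python
from h import *
from scipy.optimize import least_squares
ct,cs=cam("top0"),cam("scene0")
T=lambda u,v:(220+u/5,160+v/5)   # approx crop->full
S=lambda u,v:(265+u/4,125+v/4)
up=[(0,T(255,143),(-30,-70,12)),(0,T(215,358),(-30,70,12)),(0,T(40,330),(80,70,12)),(0,T(148,82),(0,-52,215)),(0,T(108,270),(0,52,215)),
(1,S(393,262),(-30,70,12)),(1,S(415,386),(-30,-70,12)),(1,S(550,379),(80,-70,12)),(1,S(525,258),(80,70,12)),(1,S(458,80),(0,52,215)),(1,S(486,172),(0,-52,215))]
ca=[(0,T(722,228),(0,45,92)),(0,T(580,302),(0,-45,92)),(0,T(498,137),(-118,-45,18)),(0,T(630,82),(-118,45,18)),(0,T(590,120),(-95,0,85)),(0,T(645,250),(-4,0,85)),
(1,S(38,320),(-2,45,92)),(1,S(135,268),(-2,-45,92)),(1,S(133,478),(-118,45,18)),(1,S(228,425),(-118,-45,18)),(1,S(90,308),(-4,0,85)),(1,S(155,375),(-95,0,85))]
def fit(pts,p0,h):
    def f(p):
        r=[]
        for k,uv,P in pts:
            c,s=np.cos(p[2]),np.sin(p[2]); P=np.array(P,float)
            if P[2]==215: P[2]+=p[3]*h
            w=[p[0]+c*P[0]-s*P[1],p[1]+s*P[0]+c*P[1],P[2]]
            r+=list(proj((ct,cs)[k],w)[0]-uv)
        return r+[0.1*p[3]]
    s=least_squares(f,p0,x_scale=[10,10,.1,5],loss="soft_l1"); print(np.round(s.x,3),np.degrees(s.x[2]));print(np.round(np.array(f(s.x)[:-1]).reshape(-1,2),1).tolist()); return s.x
u=fit(up,[520,215,1.4,0],1); c=fit(ca,[510,-110,-2.7,0],0)
g=c[:2]-58*np.array([np.cos(c[2]),np.sin(c[2])]); print("grip",g)
```

```text
[524.998 172.313   1.405   6.328] 80.49917272183895
[[-0.5, -0.9], [-1.2, -0.6], [-0.8, -1.1], [-0.4, -0.6], [-0.7, 0.6], [-0.6, -0.5], [-0.4, -0.2], [0.1, -0.1], [-1.7, -1.0], [-1.3, 0.0], [-2.6, 0.3]]
[ 503.196 -113.508   -2.729    0.   ] -156.36704145486715
[[-0.6, -0.4], [0.1, -3.2], [-0.1, -1.0], [-0.8, -0.8], [-1.2, -1.2], [0.2, 0.3], [-0.4, -0.5], [-0.1, -0.2], [-1.4, -0.6], [-1.2, -1.4], [-0.5, -2.0], [0.2, -0.9]]
grip [556.3318141  -90.25685641]
```

Request:
{"method": "servo_tool", "body": {"increments": [[39.6,51.4,0,0,0,120,1],[39.6,51.4,0,0,0,120,1],[39.6,51.4,0,0,0,120,1],[39.6,51.4,0,0,0,120,1],[39.6,51.4,0,0,0,120,1],[39.6,51.4,0,0,0,120,1],[39.6,51.4,0,0,0,120,1],[39.6,51.4,0,0,0,120,1],[39.6,51.4,0,0,0,120,1],[39.6,51.4,0,0,0,120,1],[39.6,51.4,0,0,0,120,1],[39.6,51.4,0,0,0,120,1],[39.6,51.4,0,0,0,120,1],[39.6,51.4,0,0,0,120,1],[39.6,51.4,0,0,0,120,1],[39.6,51.4,0,0,0,120,1],[39.6,51.4,0,0,0,120,1],[39.6,51.4,0,0,0,120,1]]}}

```text
t: 1.6
ee_pos: [556.4, -88.6, 222.1]
orientation: [-1.197, -2.904, 0.0]
ft_force: [-0.5, -0.4, -0.4]
width: 87.7
grasp_force: 0.0
```

Request:
{"method": "servo_tool", "body": {"increments": [[0,0,0,0,0,68.8,1],[0,0,0,0,0,68.8,1],[0,0,0,0,0,68.8,1],[0,0,0,0,0,68.8,1],[0,0,0,0,0,68.8,1],[0,0,0,0,0,68.8,1],[0,0,0,0,0,68.8,1],[0,0,0,0,0,68.8,1],[0,0,0,0,0,68.8,1],[0,0,0,0,0,68.8,1],[0,0,0,0,0,68.8,1],[0,0,0,0,0,68.8,1]]}}

```text
t: 2.6
ee_pos: [555.4, -90.8, 222.5]
orientation: [0.635, -3.076, -0.0]
ft_force: [-0.1, -0.4, -0.2]
width: 88.0
grasp_force: 0.0
```

Run:
```python
from h import *
o=shot("wrist","w1");print(o["ee_pos"],R.from_rotvec(o["orientation"]).as_matrix().round(3).tolist(),o["qpos"],o["t"],o["ft_force"])
c=cam("w1");print(np.round(c["T"],2).tolist())
# predicted overlay
a=-2.729;b=np.array([503.2,-113.5]);m=cv2.imread("pics/w1.png")
for P in [(0,45,92),(0,-45,92),(-118,-45,18),(-118,45,18),(-95,0,85),(-4,0,85),(-95,6,85),(-95,-6,85)]:
    w=[b[0]+np.cos(a)*P[0]-np.sin(a)*P[1],b[1]+np.sin(a)*P[0]+np.cos(a)*P[1],P[2]]
    q=proj(c,w)[0];print(P,q.round(1)); 
    if abs(q).max()<2000: cv2.drawMarker(m,tuple(int(round(x)) for x in q),(0,0,255),0,9)
cv2.imwrite("pics/w1o.png",m)
```

```text
[555.41491825 -90.77014818 222.51338624] [[-0.918, -0.396, -0.001], [-0.396, 0.918, 0.0], [0.0, 0.0, -1.0]] [-1.83095864e-01  3.32848877e-01  1.76909897e+00 -9.72617470e-05
  1.04017567e+00 -2.16065797e+00] 2.6 [-0.14519014 -0.43503496 -0.16550213]
[[-0.4, -0.89, -0.22, 494.14], [0.92, -0.38, -0.1, -116.5], [0.0, -0.24, 0.97, 384.26], [0.0, 0.0, 0.0, 1.0]]
(0, 45, 92) [270.2 128.3]
(0, -45, 92) [372.4 127.8]
(-118, -45, 18) [359.8 227.3]
(-118, 45, 18) [284.2 227.6]
(-95, 0, 85) [321.8 227.8]
(-4, 0, 85) [321.3 132.4]
(-95, 6, 85) [315.7 227.8]
(-95, -6, 85) [328.  227.7]
```

View pics/w1o.png

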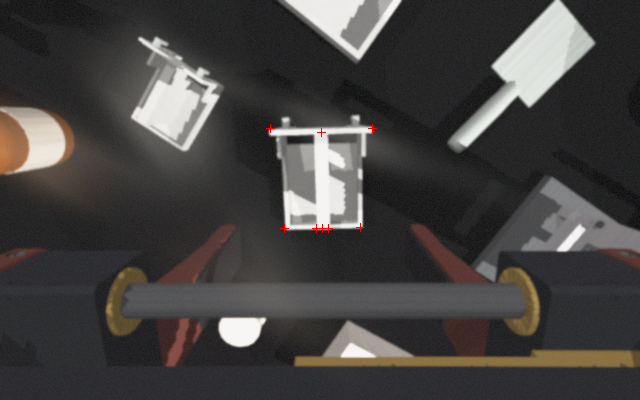

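Request:
{"method": "servo_tool", "body": {"increments": [[0,0,-4,0,0,0,1],[0,0,-8,0,0,0,1],[0,0,-12,0,0,0,1],[0.05,0.05,-15,0,0,0,1],[0.05,0.05,-17,0,0,0,1],[0.05,0.05,-17.5,0,0,0,1],[0.05,0.05,-17.5,0,0,0,1],[0.05,0.05,-17.5,0,0,0,1]]}}

```text
t: 3.32
ee_pos: [557.0, -89.9, 48.4]
orientation: [-0.641, 3.075, -0.0]
ft_force: [-0.2, 0.1, -0.2]
width: 87.7
grasp_force: 0.0
```

Request:
{"method": "servo_tool", "body": {"increments": [[0,0,0,0,0,0,-1],[0,0,0,0,0,0,-1],[0,0,0,0,0,0,-1],[0,0,0,0,0,0,-1],[0,0,0,0,0,0,-1],[0,0,0,0,0,0,-1],[0,0,0,0,0,0,-1],[0,0,0,0,0,0,-1],[0,0,0,0,0,0,-1],[0,0,0,0,0,0,-1]]}}

```text
t: 4.15
ee_pos: [556.4, -89.7, 47.6]
orientation: [0.643, -3.075, -0.0]
ft_force: [-0.2, -0.3, 0.2]
width: 24.6
grasp_force: 0.0
```

Request:
{"method": "servo_tool", "body": {"increments": [[0,0,0,0,0,0,-1],[0,0,0,0,0,0,-1],[0,0,0,0,0,0,-1],[0,0,0,0,0,0,-1],[0,0,0,0,0,0,-1],[0,0,0,0,0,0,-1]]}}

```text
t: 4.65
ee_pos: [556.5, -89.7, 47.6]
orientation: [-0.643, 3.075, -0.0]
ft_force: [-0.1, -1.2, -1.7]
width: 11.9
grasp_force: 30.0
```

Request:
{"method": "servo_tool", "body": {"increments": [[0,0,1.5,0,0,0,-1],[0,0,4,0,0,0,-1],[0,0,7.5,0,0,0,-1],[0,0,11.3,0,0,0,-1],[-0.3,1,11.3,0,0,-7,-1],[-0.6,2,11.3,0,0,-14,-1],[-0.9,3,11.3,0,0,-21,-1],[-1.2,4,11.3,0,0,-28,-1],[-1.5,5,11.3,0,0,-35,-1],[-1.8,6,11.3,0,0,-42,-1],[-2.1,7,11.3,0,0,-49,-1],[-2.4,8,11.3,0,0,-56,-1],[-2.7,9,11.3,0,0,-63,-1],[-3.0,10,11.3,0,0,-70,-1],[-3.3,11,11.3,0,0,-77,-1],[-3.6,12,11.3,0,0,-84,-1],[-3.9,13,11.3,0,0,-91,-1],[-4.2,14,11.3,0,0,-98,-1],[-4.5,15,11.3,0,0,-105,-1],[-4.8,16,11.3,0,0,-112,-1]]}}

```text
t: 6.32
ee_pos: [507.8, 70.8, 160.4]
orientation: [-2.196, -2.246, 0.001]
ft_force: [-0.5, 0.2, -1.9]
width: 11.6
grasp_force: 30.0
```

Request:
{"method": "servo_tool", "body": {"increments": [[0,0,0,0,0,-6,-1],[0,0,0,0,0,-11.1,-1],[0,0,0,0,0,-11.1,-1],[0,0,0,0,0,-11.1,-1],[0,0,0,0,0,-11.1,-1]]}}

```text
t: 6.73
ee_pos: [508.3, 70.3, 160.5]
orientation: [-2.394, -2.033, 0.001]
ft_force: [0.2, 0.1, -2.6]
width: 12.2
grasp_force: 30.0
```

```bash
cat > up.py <<'E'
from h import *
U=(525,172.3,1.405)
def w(P,U=U):
    c,s=np.cos(U[2]),np.sin(U[2]); return [U[0]+c*P[0]-s*P[1],U[1]+s*P[0]+c*P[1],P[2]]
E
python3 - <<'E'
from up import *
o=shot("wrist","w2");print(o["ee_pos"],o["orientation"],o["t"],o["ft_force"],o["width"])
c=cam("w2");m=cv2.imread("pics/w2.png")
for P in [(0,52,221),(0,-52,221),(-30,70,12),(-30,-70,12)]:
    q=proj(c,w(P))[0];print(P,q.round(1)); cv2.drawMarker(m,tuple(int(round(x)) for x in q),(0,0,255),0,9)
cv2.imwrite("pics/w2o.png",m)
shot("scene","s2");shot("top","t2")
E
```

```text
[508.26406981  70.26943129 160.52399394] [-2.39443866e+00 -2.03340909e+00  6.16190840e-04] 6.7333 [ 0.24766557  0.10969918 -2.58233583] 12.174564212468848
(0, 52, 221) [134.7 -24.1]
(0, -52, 221) [515.5 -22.6]
(-30, 70, 12) [247.3 108.2]
(-30, -70, 12) [399.3 108.9]
```

View pics/w2o.png

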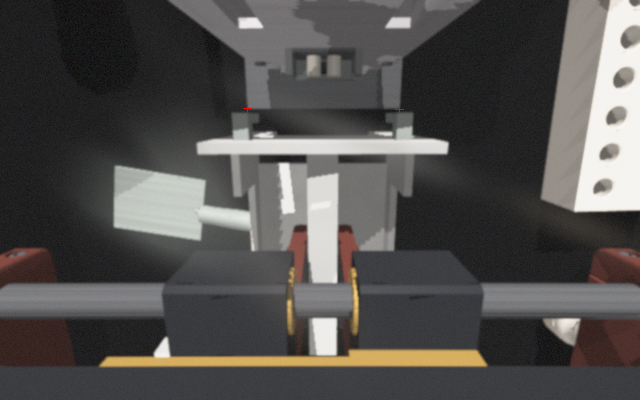

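Run:
```python
from up import *
m=cv2.imread("pics/w2.png");c=cam("w2")
cv2.imwrite("pics/w2c.png",cv2.resize(m[0:160,190:460],(800,474),interpolation=cv2.INTER_CUBIC))
for d in(0,6,10):
  print(d,[(y,z,proj(c,w((0,y,z+d)))[0].round(1).tolist()) for z in(157,205) for y in(-37.5,-26.5,26.5,37.5)], proj(c,w((-7,6,106+d))).round(1), proj(c,w((-7,-6,106+d))).round(1),proj(c,w((-14,22,106+d))).round(1),proj(c,w((-14,-22,106+d))).round(1))
# caddy model: grip at tool tcp-19
g=np.array([508.26,70.27,179.5]);C=(g[0]+58*np.cos(1.405),g[1]+58*np.sin(1.405),1.405)
for P in[(0,45,205.5),(0,-45,205.5),(10.5,-35,193.5),(10.5,-29,193.5),(10.5,29,193.5),(10.5,35,193.5),(10.5,32,170.5),(10.5,-32,170.5)]:print(P,proj(c,w(P,C)).round(1))
```

```text
0 [(-37.5, 157, [404.8, 34.7]), (-26.5, 157, [381.1, 34.6]), (26.5, 157, [267.1, 34.2]), (37.5, 157, [243.4, 34.0]), (-37.5, 205, [441.4, -1.8]), (-26.5, 205, [407.1, -1.9]), (26.5, 205, [242.3, -2.5]), (37.5, 205, [208.0, -2.8])] [[314.1  66.7]] [[333.3  66.8]] [[288.6  78.5]] [[358.7  78.8]]
6 [(-37.5, 157, [408.1, 31.4]), (-26.5, 157, [383.4, 31.3]), (26.5, 157, [264.9, 30.9]), (37.5, 157, [240.3, 30.7]), (-37.5, 205, [448.4, -8.8]), (-26.5, 205, [412.1, -8.9]), (26.5, 205, [237.5, -9.6]), (37.5, 205, [201.2, -9.8])] [[313.8  65.3]] [[333.7  65.3]] [[287.6  77.4]] [[359.7  77.7]]
10 [(-37.5, 157, [410.4, 29.1]), (-26.5, 157, [385.1, 29.0]), (26.5, 157, [263.3, 28.5]), (37.5, 157, [238.0, 28.4]), (-37.5, 205, [453.6, -14.0]), (-26.5, 205, [415.8, -14.0]), (26.5, 205, [234.0, -14.7]), (37.5, 205, [196.3, -15.0])] [[313.6  64.2]] [[333.9  64.3]] [[286.9  76.7]] [[360.5  77. ]]
(0, 45, 205.5) [[198.  140.5]]
(0, -45, 205.5) [[451.8 141.5]]
(10.5, -35, 193.5) [[416.3 111.3]]
(10.5, -29, 193.5) [[400.6 111.2]]
(10.5, 29, 193.5) [[249.1 110.6]]
(10.5, 35, 193.5) [[233.4 110.5]]
(10.5, 32, 170.5) [[253.7 111.4]]
(10.5, -32, 170.5) [[395.4 112. ]]
```

View pics/w2c.png

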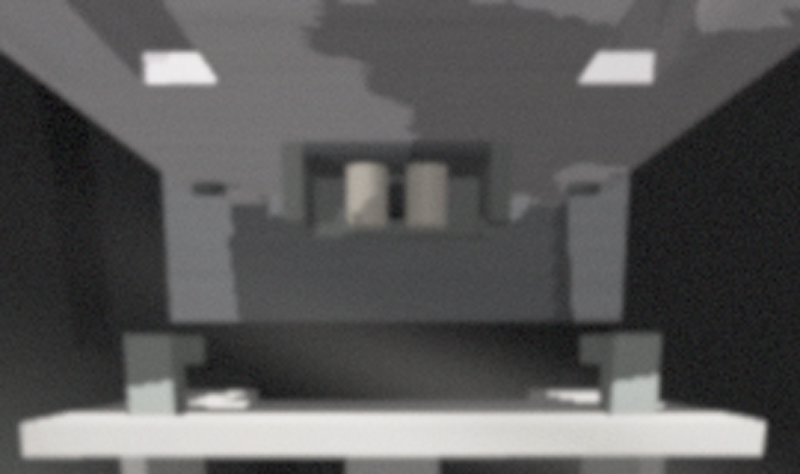

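The crop shows slot lower edges at full-frame row ~28.3 (columns 239–263 and 385–411), rollers at (314,66) and (334,66). This matches a strip about +10 mm high; the caddy sits about 1 mm towards the upright's +y. I'll correct for that and approach at the right height.

Request:
{"method": "servo_tool", "body": {"increments": [[0.1,0,0.5,0,0,0,-1],[0.1,0,0.9,0,0,0,-1],[0.26,1.0,0.9,0,0,0,-1],[0.43,2.0,0.9,0,0,0,-1],[0.6,3.0,0.9,0,0,0,-1],[0.63,3.2,0.9,0,0,0,-1],[0.63,3.2,0.9,0,0,0,-1],[0.63,3.2,0.9,0,0,0,-1]]}}

```text
t: 7.55
ee_pos: [514.6, 102.8, 169.5]
orientation: [-2.396, -2.032, 0.001]
ft_force: [0.7, -1.0, -1.8]
width: 11.8
grasp_force: 30.0
```

Request:
{"method": "servo_tool", "body": {"increments": [[0.02,0.15,0,0,0,0,-1],[0.05,0.3,0,0,0,0,-1],[0.07,0.4,0,0,0,0,-1],[0.08,0.5,0,0,0,0,-1],[0.08,0.5,0,0,0,0,-1]]}}

```text
t: 7.97
ee_pos: [515.6, 107.3, 169.7]
orientation: [-2.397, -2.03, -0.0]
ft_force: [0.1, 0.2, -2.3]
width: 11.9
grasp_force: 30.0
```

Request:
{"method": "servo_tool", "body": {"increments": [[0.03,0.2,0,0,0,0,-1],[0.05,0.3,0,0,0,0,-1],[0.07,0.4,0,0,0,0,-1],[0.08,0.5,0,0,0,0,-1],[0.08,0.5,0,0,0,0,-1]]}}

```text
t: 8.38
ee_pos: [516.4, 112.5, 169.7]
orientation: [2.397, 2.031, 0.0]
ft_force: [0.5, 0.3, -2.2]
width: 11.7
grasp_force: 30.0
```

Run:
```python
from up import *
o=shot("wrist","w3");print(o["ee_pos"],o["t"],o["ft_force"],o["moment"])
m=cv2.imread("pics/w3.png")
cv2.imwrite("pics/w3c.png",cv2.resize(m[0:170,190:460],(800,504),interpolation=cv2.INTER_CUBIC))
```

```text
[516.40985558 112.53278553 169.69180691] 8.3833 [ 0.49466053  0.3479848  -2.2372211 ] [-0.05901671 -0.08498389 -0.08263123]
```

View pics/w3c.png

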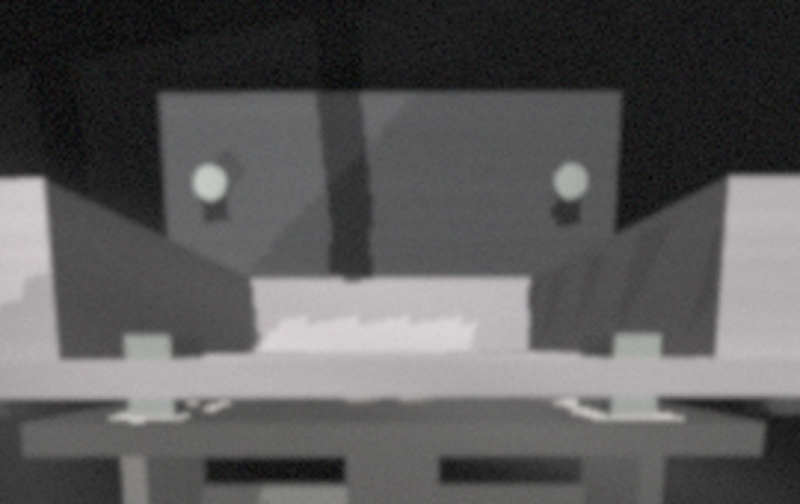

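The claws have emerged behind the strip at crop (147,345) and (637,345), so both are through the slots. I'll close the last 2 mm and then lower.

Request:
{"method": "servo_tool", "body": {"increments": [[0.02,0.1,0,0,0,0,-1],[0.03,0.2,0,0,0,0,-1],[0.03,0.2,0,0,0,0,-1],[0.03,0.2,0,0,0,0,-1]]}}

```text
t: 8.77
ee_pos: [516.7, 114.4, 169.7]
orientation: [2.397, 2.031, -0.0]
ft_force: [1.1, 0.6, -1.8]
width: 11.8
grasp_force: 30.0
```

Request:
{"method": "servo_tool", "body": {"increments": [[0,0,-0.3,0,0,0,-1],[0,0,-0.7,0,0,0,-1],[0,0,-1.1,0,0,0,-1],[0,0,-1.4,0,0,0,-1],[0,0,-1.5,0,0,0,-1],[0,0,-1.5,0,0,0,-1]]}}

```text
t: 9.27
ee_pos: [516.4, 114.3, 154.1]
orientation: [-2.397, -2.03, 0.001]
ft_force: [0.4, -0.9, -2.5]
width: 12.0
grasp_force: 30.0
```

Request:
{"method": "servo_tool", "body": {"increments": [[0,0,-0.1,0,0,0,-1],[0,0,-0.2,0,0,0,-1],[0,0,-0.25,0,0,0,-1],[0,0,-0.3,0,0,0,-1]]}}

```text
t: 9.6
ee_pos: [516.7, 114.3, 151.7]
orientation: [2.397, 2.03, 0.0]
ft_force: [0.8, 0.3, -2.0]
width: 11.7
grasp_force: 30.0
```

Request:
{"method": "servo_tool", "body": {"increments": [[0,0,-0.05,0,0,0,-1],[0,0,-0.1,0,0,0,-1],[0,0,-0.15,0,0,0,-1]]}}

```text
t: 9.85
ee_pos: [516.3, 114.4, 150.2]
orientation: [-2.397, -2.03, 0.001]
ft_force: [-2.4, -0.4, 1.5]
width: 12.0
grasp_force: 30.0
```

Request:
{"method": "servo_tool", "body": {"increments": [[0,0,0,0,0,0,0],[0,0,0,0,0,0,0],[0,0,0,0,0,0,0],[0,0,0,0,0,0,0],[0,0,0,0,0,0,0],[0,0,0,0,0,0,0],[0,0,0,0,0,0,0]]}}

```text
t: 10.43
ee_pos: [516.7, 114.4, 150.2]
orientation: [2.397, 2.03, 0.0]
ft_force: [0.7, 0.1, -0.1]
width: 44.0
grasp_force: 0.0
```

Request:
{"method": "servo_tool", "body": {"increments": [[0,0,1.5,0,0,0,0],[0,0,3.5,0,0,0,0],[0,0,6,0,0,0,-1],[0,0,6,0,0,0,-1],[0,0,6,0,0,0,-1],[0,0,6,0,0,0,-1],[0,0,6,0,0,0,-1],[0,0,6,0,0,0,-1],[0,0,6,0,0,0,-1],[0,0,6,0,0,0,-1]]}}

```text
t: 11.27
ee_pos: [516.3, 114.3, 209.5]
orientation: [-2.397, -2.03, 0.002]
ft_force: [0.2, 0.2, 0.3]
width: 0.3
grasp_force: 0.0
```

Run:
```python
from up import *
o=shot("wrist","w4");shot("scene","s4");print(o["ee_pos"],o["width"],o["t"])
m=cv2.imread("pics/w4.png");s=cv2.imread("pics/s4.png")[90:250,310:470]
cv2.imwrite("pics/c4.png",np.hstack([cv2.resize(m[0:300,160:480],(400,375)),cv2.resize(s,(375,375),interpolation=cv2.INTER_CUBIC)]))
```

```text
[516.33757678 114.26263049 209.51883622] 0.25167149162731617 11.2667
```

View pics/c4.png

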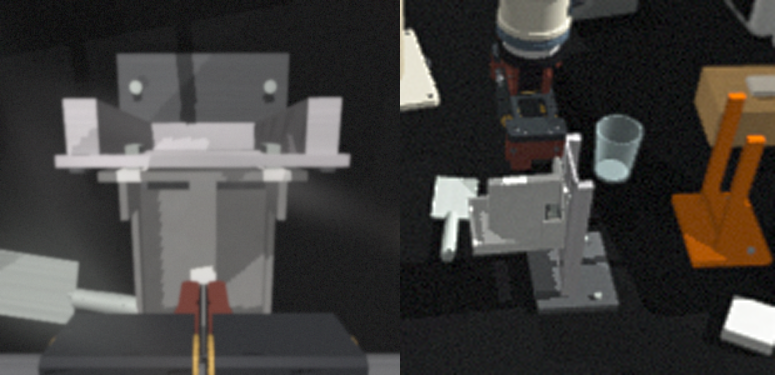

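The caddy hangs on the rollers with both claws behind the strip, and the shut fingers are clear above it. I'll press on the rib top close to the back plate.

Request:
{"method": "servo_tool", "body": {"increments": [[0.3,1.9,0,0,0,0,-1],[0.64,3.85,0,0,0,0,-1],[0.64,3.85,0,0,0,0,-1],[0.64,3.85,-1,0,0,0,-1],[0.64,3.85,-1.6,0,0,0,-1],[0.64,3.85,-1.8,0,0,0,-1],[0.64,3.85,-1.8,0,0,0,-1]]}}

```text
t: 11.95
ee_pos: [522.2, 151.9, 190.9]
orientation: [-2.397, -2.029, 0.004]
ft_force: [-0.5, -0.2, -0.3]
width: 0.7
grasp_force: 0.0
```

Request:
{"method": "servo_tool", "body": {"increments": [[0,0,-0.1,0,0,0,-1],[0,0,-0.2,0,0,0,-1],[0,0,-0.3,0,0,0,-1],[0,0,-0.3,0,0,0,-1]]}}

```text
t: 12.28
ee_pos: [523.1, 152.7, 189.2]
orientation: [2.398, 2.03, 0.0]
ft_force: [-0.8, -0.8, -0.5]
width: 0.9
grasp_force: 0.0
```

Request:
{"method": "servo_tool", "body": {"increments": [[0,0,-0.1,0,0,0,-1],[0,0,-0.2,0,0,0,-1],[0,0,-0.2,0,0,0,-1]]}}

```text
t: 12.53
ee_pos: [523.6, 152.9, 187.7]
orientation: [2.397, 2.03, 0.001]
ft_force: [-0.4, -0.2, 3.4]
width: 0.3
grasp_force: 1.7
```

Request:
{"method": "servo_tool", "body": {"increments": [[0,0,-0.05,0,0,0,-1],[0,0,-0.1,0,0,0,-1],[0,0,-0.1,0,0,0,-1]]}}

```text
t: 12.78
ee_pos: [524.2, 152.9, 187.4]
orientation: [2.396, 2.03, 0.003]
ft_force: [-0.6, -1.8, 8.7]
width: 0.4
grasp_force: 4.2
```

Request:
{"method": "servo_tool", "body": {"increments": [[0,0,-0.05,0,0,0,-1],[0,0,-0.1,0,0,0,-1],[0,0,-0.1,0,0,0,-1]]}}

```text
t: 13.03
ee_pos: [524.6, 153.0, 186.9]
orientation: [2.396, 2.029, 0.005]
ft_force: [-0.4, -1.9, 12.3]
width: 0.4
grasp_force: 5.8
```

Request:
{"method": "servo_tool", "body": {"increments": [[0,0,-0.05,0,0,0,-1],[0,0,-0.1,0,0,0,-1],[0,0,-0.1,0,0,0,-1]]}}

```text
t: 13.28
ee_pos: [524.2, 152.9, 185.5]
orientation: [2.396, 2.03, 0.004]
ft_force: [-0.6, -1.4, 7.6]
width: 0.6
grasp_force: 4.0
```

Request:
{"method": "servo_tool", "body": {"increments": [[0,0,-0.05,0,0,0,-1],[0,0,-0.1,0,0,0,-1],[0,0,-0.1,0,0,0,-1]]}}

```text
t: 13.53
ee_pos: [523.8, 152.9, 183.8]
orientation: [2.397, 2.03, 0.002]
ft_force: [0.6, -0.6, 5.1]
width: 0.6
grasp_force: 2.0
```

Request:
{"method": "servo_tool", "body": {"increments": [[0,0,-0.1,0,0,0,-1],[0,0,-0.2,0,0,0,-1],[0,0,-0.2,0,0,0,-1]]}}

```text
t: 13.78
ee_pos: [522.5, 152.7, 180.6]
orientation: [-2.397, -2.03, 0.002]
ft_force: [-0.0, -0.4, -0.1]
width: 0.8
grasp_force: 0.0
```

Request:
{"method": "servo_tool", "body": {"increments": [[0,0,-0.05,0,0,0,-1],[0,0,-0.1,0,0,0,-1],[0,0,-0.1,0,0,0,-1]]}}

```text
t: 14.03
ee_pos: [522.8, 152.8, 179.8]
orientation: [-2.397, -2.03, 0.001]
ft_force: [0.0, 0.7, 0.7]
width: 0.4
grasp_force: 0.0
```

Request:
{"method": "servo_tool", "body": {"increments": [[0,0,-0.05,0,0,0,-1],[0,0,-0.1,0,0,0,-1],[0,0,-0.1,0,0,0,-1]]}}

```text
t: 14.28
ee_pos: [523.1, 152.9, 179.3]
orientation: [-2.397, -2.03, -0.0]
ft_force: [-1.0, 0.3, 2.3]
width: 0.7
grasp_force: 1.0
```

Request:
{"method": "servo_tool", "body": {"increments": [[0,0,-0.05,0,0,0,-1],[0,0,-0.1,0,0,0,-1],[0,0,-0.15,0,0,0,-1],[0,0,-0.15,0,0,0,-1]]}}

```text
t: 14.62
ee_pos: [523.2, 152.9, 179.0]
orientation: [2.397, 2.03, 0.001]
ft_force: [-4.5, -0.9, 13.4]
width: 0.4
grasp_force: 6.6
```

Request:
{"method": "servo_tool", "body": {"increments": [[0,0,-0.05,0,0,0,-1],[0,0,-0.1,0,0,0,-1],[0,0,-0.1,0,0,0,-1]]}}

```text
t: 14.87
ee_pos: [523.2, 152.9, 178.8]
orientation: [2.397, 2.03, 0.001]
ft_force: [-5.9, -2.3, 20.7]
width: 0.2
grasp_force: 10.3
```

Request:
{"method": "servo_tool", "body": {"increments": [[0,0,0.5,0,0,0,-1],[0,0,3,0,0,0,-1],[0,-2,7,0,0,0,-1],[0,-4,10,0,0,0,-1],[0,-8,12,0,0,0,-1],[0,-8,12,0,0,0,-1],[0,-8,12,0,0,0,-1]]}}

```text
t: 15.45
ee_pos: [523.8, 71.5, 298.0]
orientation: [2.399, 2.026, 0.004]
ft_force: [-0.6, -0.2, -0.2]
width: 0.7
grasp_force: 0.0
```

Run:
```python
from up import *
o=shot("wrist","w5");shot("scene","s5");print(o["ee_pos"],o["ft_force"],o["t"])
m=cv2.imread("pics/w5.png");s=cv2.imread("pics/s5.png")[110:250,310:450]
c,cs=cam("w5"),cam("s5")
cv2.imwrite("pics/c5.png",np.hstack([cv2.resize(m[0:300,160:480],(400,375)),cv2.resize(s,(375,375),interpolation=cv2.INTER_CUBIC)]))
for P in[(0,45,187),(0,-45,187),(-95,0,180),(-118,45,113),(-118,-45,113)]:
  q=proj(c,w(P))[0];r=proj(cs,w(P))[0];print(P,((q-[160,0])*1.25).round(1),(400+(r[0]-310)*375/140).round(1),((r[1]-110)*375/140).round(1))
```

```text
[523.79148749  71.48413645 298.04091812] [-0.62243061 -0.16688336 -0.24218259] 15.45
(0, 45, 187) [107.7  91.5] 580.7 121.2
(0, -45, 187) [250.3  91.3] 593.5 175.2
(-95, 0, 180) [181.7 236. ] 501.9 155.9
(-118, 45, 113) [134.6 245.2] 476.2 173.0
(-118, -45, 113) [236.9 245. ] 483.3 227.5
```

View pics/c5.png

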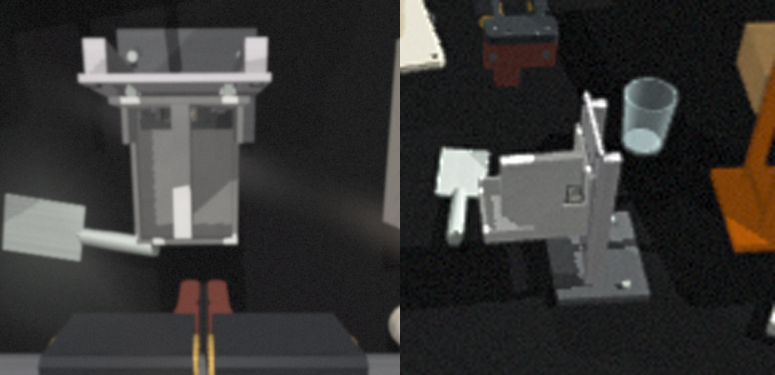

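The caddy hangs level on the strip. The tray's front corners at (133,243) and (237,243) match the predicted home pose, and the plate top is at row ~100. The snap and the hard stop were both felt, and the gripper is clear.

```bash
python3 -c "
from workcell import ctrl
print(ctrl.close_job())"
```

```text
the job is handed in; nothing more can be done
None
```

I hung the white two-bay caddy on the aluminium slotted upright, let go and handed the job in. It snapped through the roller catch and came up against a hard stop at about 21 N. I couldn't read the seat switch directly, and handing in returned no verdict.

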